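# Make up two repair kits in foam trays

## Task

Make up the two repair kits from the stock on the bench. The wide tray with three cut-outs, for the connector job, gets one relay (either of the two), the plug and the shorter spray can; the small tray with two cut-outs, for the relay-socket job, gets the other relay and the taller spray can. Set each part the right way up and fully down in the cut-out of its own shape in the foam.

Things in the scene. Friction and masses are not known exactly. Their poses are not given: they have to be found in the camera images.
- relay_1: Mini relay standing loose: black block 28 x 28 mm, 26 mm tall, with flat metal blades standing 10 mm out of its top. Origin: centre of underside, z up. Grip the block across two opposite sides (x or y). Identical to relay_2: either may go into either tray.
- relay_2: Mini relay standing loose: black block 28 x 28 mm, 26 mm tall, with flat metal blades standing 10 mm out of its top. Origin: centre of underside, z up. Grip the block across two opposite sides (x or y). Identical to relay_1: either may go into either tray.
- plug: Black cable plug with a grey seal round its middle, lying loose, cavities up; 44 mm long (y), 25 wide (x), 21 tall. Origin: centre of underside, z up. Lower body, to 11 mm up, 22 x 44 mm; upper body, 12 to 21 mm up, 17 x 38 mm; both centred about 1 mm towards +x. Grip across x.
- short_can: The shorter spray can, white with a red cap, standing loose: body a 51 mm cylinder 133 mm high, cap 30 mm wide above it, 149 mm over all. It stands in the stock before the robot (not the ones at the far left). Origin: centre of its foot, z up. Grip it round the body; mass 0.2 to 0.45 kg.
- tall_can: The taller spray can, blue with a red cap, standing loose: body a 53 mm cylinder 151 mm high, cap 32 mm wide above it, 169 mm over all. It stands in the stock before the robot (not the ones at the far left). Origin: centre of its foot, z up. Grip it round the body; mass 0.2 to 0.45 kg.
- wide_tray: Wide kit tray fixed to the bench, 146 (x) x 200 mm (y): grey rim, dark foam, pale floor in 3 cut-outs. Origin: centre of underside, on the bench. Cut-out floor 4 mm up, foam and rim top 12 mm up. Cut-out centres in its frame: square 46 mm at x +30, y +58 mm (relay); oblong 42 (x) x 62 mm (y) at x -32, y +50 mm (plug along y, either way round); round, diameter 70 mm, at x 0, y -50 mm (shorter can, standing).
- small_tray: Small kit tray fixed to the bench, 96 (x) x 166 mm (y): grey rim, dark foam, pale floor in 2 cut-outs. Origin: centre of underside, on the bench. Cut-out floor 4 mm up, foam and rim top 12 mm up. Cut-out centres in its frame: round, diameter 70 mm, at x 0, y +36 mm (taller can, standing); square 46 mm at x 0, y -46 mm (relay).
Not all that is in view belongs to the job. Leave any blue look-alike of the relay_2 alone.

How it is judged:
By the outcome, as a careful person would: the job done as asked, in the order asked, and still so for the second after the job is handed in, with the robot touching nothing.
It also fails if it takes over 136 s, if anything falls off the work surface, if the arm or the gripper's body presses on something with over 40 N, if the wrist force passes 120 N, or if a joint passes its speed limit or range.

## Robot

A 6-joint arm with a two-finger parallel gripper is mounted at the origin on a cart in front of the work surface, level with it; the furniture and walls round the work are solid. World frame = base frame: x ahead of the robot, y to its left, z up, the work surface at z = 0. Lengths are in m, angles in degrees, forces in N, time in s.
With the tool pointing down it reaches from about 0.4 to 0.825 m from the base axis. Payload 7 kg.
Tool frame: the origin (TCP) lies on the centre line of the jaws, within the pads' length; the fingertips stand r.tip_reach ahead of it and the grasp point (between the pads) is the TCP (r.tip_reach is the distance from the TCP to the fingertips, in m); z points along the fingers, y is the line along which they close (so a half turn about z gives the same grasp; the last joint's range is limited). The gripper opens to 88 mm and grips with 3 to 60 N. Pads are 19 mm wide; open, the fingers measure 130 mm over their backs; the gripper's body (78 mm by 193 mm) begins 47 mm behind the grasp point.
Start: joints at [-56.66, 20.546, 0.682, 0, -70.136, -16.507], TCP at [0.195, -0.646, 0.246] pointing down, gripper open.
Joint ranges: [-176.03, 176.03], [-82.01, 121.73], [-58.28, 71.71], [-173.87, 95.51], [-174.79, -0.11], [-173.66, 173.66]. Speed limits (degrees/s): [136.94, 136.94, 172.46, 180, 180, 180].

## Interface

Orientations are given as [roll, pitch, yaw] about the fixed x, y, z axes, in that order (R = Rz(yaw) Ry(pitch) Rx(roll)).
In Python, from plant import sensors, cams, r gives the robot as it stands.
- The arm moves only by the tool drive_tool, never from a script. Its argument "rows" is a list of rows, each an object of numbers: "fingers": the gripper's target within -1 to 1 (fully open at 1, half-way at 0, shut at -1); "x", "y", "z": the shift along the tool's x, y, z in m; "spin": the turn about the tool's z in rad. A call has 1 to 10 rows; each row is the pose to reach, as a shift and turn from the pose commanded when the call began, along the tool's axes at that moment; what a row does not reach only later rows make up. A row lasts 1/8 s, in which the tool goes at most 62.5 mm and 10.7 degrees, less where a joint would pass 70% of its speed; a pose out of reach is approached as far as the arm can. A call with a gripper value outside its range is refused whole. The fingers move at their own pace and stop on an object; "newtons" is the grip in N (left out, the last holds). Time passes only in rows, so rows that repeat a pose let the fingers close. It gives the time, the measured TCP pose, the force, the opening and the grip force at its end, in the units of the state.
- sensors.get_state(): the state, without advancing time (a new reading comes with each control period).
- cams.capture(name): name is "scene" or "top" or "wrist"; returns a dict with "pixels" (420x560x3 uint8, red, green, blue), "intrinsics" (3x3 intrinsics, pixels), "eye" and "orientation" of the camera in the world; the wrist camera has in their place "T_tool_cam" (4x4, takes a point from camera to tool coordinates, whose origin is the TCP and whose axes are the flange's). Camera axes: x right, y up, looking along -z (the intrinsics and any distortion apply to the point x, -y, -z); pixel columns grow to the right and rows downward; lengths in m; the calibration is good to about 2 mm. A picture is of the moment at which its call begins: read the wrist's pose just before it. There is no depth.
- r.close_job(): hands the job in; it is judged then, once.
The state is a dict: "time_s": time; "joints": joint angles; "qd": joint speeds; "joint_torque": joint torques, N m; "tcp_pos": TCP position; "eef_rot": TCP orientation; "contact_force": force on the tool from outside, world axes, zero at the start; "moment": the same for the moment, N m; "gripper_width": finger opening in m; "gripper_force": force on a finger pad.
Only numpy, scipy, OpenCV 4.12 (cv2) and the standard library are available. Lean on these libraries where they do the work, as an engineer would, in place of code of your own. Each camera call takes 0.05 s, during which the arm holds its last target. There are 200 camera calls.

## Working session

There is one attempt and no reset: what is moved stays moved. The work goes in short steps, Python scripts to look and compute and a tool call to move; the robot and the scene stay as the last step left them, time stands still between calls to the robot, and variables do not carry over. Pictures are saved under pics/ and viewed, at most 14 in all, crops included, and the job is handed in when it is done.

Besides the shell and the picture viewer there is one more tool, called after "Emit:" as a command line: name --argument value ..., lists and objects as JSON in quotes. drive_tool: Moves the arm, as the interface text tells. Its arguments: {"type":"object","properties":{"rows":{"type":"array"},"newtons":{"type":"number"}},"required":["rows"]}

```bash
ls; mkdir -p pics
python3 - <<'E'
from plant import sensors,cams,r
import cv2,numpy as np,pickle
s=sensors.get_state();print(s,r.tip_reach)
for n in("scene","top"):
    c=cams.capture(n);pickle.dump(c,open(f"pics/{n}0.pkl","wb"));cv2.imwrite(f"pics/{n}0.png",c["pixels"][...,::-1])
    print(n,{k:v for k,v in c.items() if k!="pixels"})
c=cams.capture("wrist");print({k:v for k,v in c.items() if k!="pixels"})
E
```

```text
pics
{'time_s': 0.0, 'joints': array([-5.66590245e+01,  2.05911487e+01,  6.33080852e-01, -1.89523034e-02,
       -7.01371441e+01, -1.65041027e+01]), 'qd': array([-0.00623951, -0.0369823 , -0.0050572 ,  0.04310633, -0.02386673,
        0.09464157]), 'joint_torque': array([-6.36197856e-04, -5.82710767e+01,  2.93057996e+01,  6.99732274e+00,
        6.82371654e-03, -1.44211845e-04]), 'tcp_pos': array([ 0.19531137, -0.64563513,  0.24462432]), 'eef_rot': array([ 1.79903649e+02, -9.96833225e-03, -1.63169573e+02]), 'contact_force': array([-0.55792839,  0.0632149 ,  0.16135372]), 'moment': array([ 0.03087562,  0.01931959, -0.01034619]), 'gripper_force': 0.0, 'gripper_width': 0.08785909336558859} 0.019
scene {'intrinsics': array([[530.69032968,   0.        , 278.8962097 ],
       [  0.        , 530.69032968, 207.50751619],
       [  0.        ,   0.        ,   1.        ]]), 'eye': array([0.07730016, 0.72444321, 0.92236626]), 'orientation': array([  43.24470539,   -0.30543825, -145.65789065])}
top {'intrinsics': array([[446.06634509,   0.        , 280.90701704],
       [  0.        , 446.06634509, 210.47716592],
       [  0.        ,   0.        ,   1.        ]]), 'eye': array([0.4049351 , 0.02310711, 1.14907553]), 'orientation': array([  5.81916373,   1.72583959, -90.86896829])}
{'intrinsics': array([[352.5828744 ,   0.        , 278.77455377],
       [  0.        , 352.5828744 , 209.93896164],
       [  0.        ,   0.        ,   1.        ]]), 'T_tool_cam': array([[ 7.24352227e-04,  9.65826641e-01,  2.59187914e-01,
         7.03493970e-02],
       [ 9.99999733e-01, -7.24232279e-04, -9.59504803e-05,
         5.36938186e-04],
       [ 9.50407235e-05,  2.59187914e-01, -9.65826908e-01,
        -1.39626870e-01],
       [ 0.00000000e+00,  0.00000000e+00,  0.00000000e+00,
         1.00000000e+00]])}
```

View pics/scene0.png

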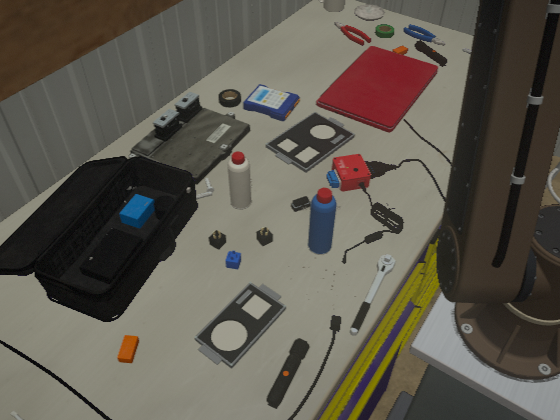

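View pics/top0.png

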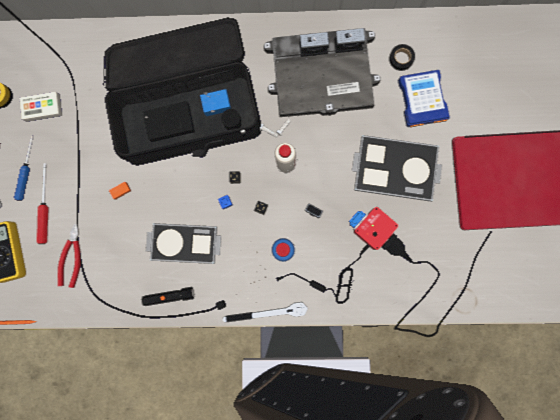

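Top view (right = −y, up = +x). Candidates:
- Relays: black at (235,177) and (261,208). The blue look-alike at (225,201) is to be left alone.
- Plug: black at (314,210). The cable ends at (221,305), (317,286) and (358,219) are not it.
- Cans: white at (285,155), blue at (283,250).
- Trays: wide at (397,168), small at (184,243).

I'll check these in a close crop.

```bash
cat > h.py <<'E'
import numpy as np,cv2,pickle
from scipy.spatial.transform import Rotation as Ro
def cam(c,s=None):
    if "eye" in c: return np.array(c["eye"]),Ro.from_euler("xyz",c["orientation"],degrees=True).as_matrix()
    T=np.eye(4);T[:3,:3]=Ro.from_euler("xyz",s["eef_rot"],degrees=True).as_matrix();T[:3,3]=s["tcp_pos"]
    T=T@c["T_tool_cam"];return T[:3,3],T[:3,:3]
def pt(c,uv,z,s=None):
    e,R=cam(c,s);uv=np.atleast_2d(uv).astype(float);K=c["intrinsics"]
    d=np.c_[(uv[:,0]-K[0,2])/K[0,0],-(uv[:,1]-K[1,2])/K[1,1],-np.ones(len(uv))]@R.T
    return e+d*((z-e[2])/d[:,2])[:,None]
def px(c,P,s=None):
    e,R=cam(c,s);p=(np.atleast_2d(P)-e)@R;K=c["intrinsics"]
    return np.c_[K[0,2]+K[0,0]*p[:,0]/-p[:,2],K[1,2]-K[1,1]*p[:,1]/-p[:,2]]
def rect(P):  # contour world pts -> centre, size, angle(deg)
    (a,b),(w,h),t=cv2.minAreaRect((P[:,:2]*1000).astype(np.float32));return np.round([a,b,w,h,t],1)
E
python3 - <<'E'
from h import *
c=pickle.load(open("pics/top0.pkl","rb"));im=c["pixels"]
cv2.imwrite("pics/crop1.png",cv2.resize(im[125:275,135:445],None,fx=2.5,fy=2.5,interpolation=cv2.INTER_CUBIC)[...,::-1])
for n,uv,z in[("r_a",(235,177),.026),("r_b",(261,208),.026),("blue",(225,201),.026),("plug",(314,210),.02),("short",(285,152),.149),("tall",(283,250),.169),("wide",(397,168),.012),("small",(184,243),.012),("dev box",(375,228),.03)]:print(n,pt(c,uv,z)[0].round(3))
E
```

```text
r_a [0.608 0.171 0.026]
r_b [0.527 0.106 0.026]
blue [0.547 0.197 0.026]
plug [ 0.52  -0.029  0.02 ]
short [0.641 0.04  0.149]
tall [0.418 0.048 0.169]
wide [ 0.626 -0.244  0.012]
small [0.442 0.305 0.012]
dev box [ 0.471 -0.179  0.03 ]
```

View pics/crop1.png

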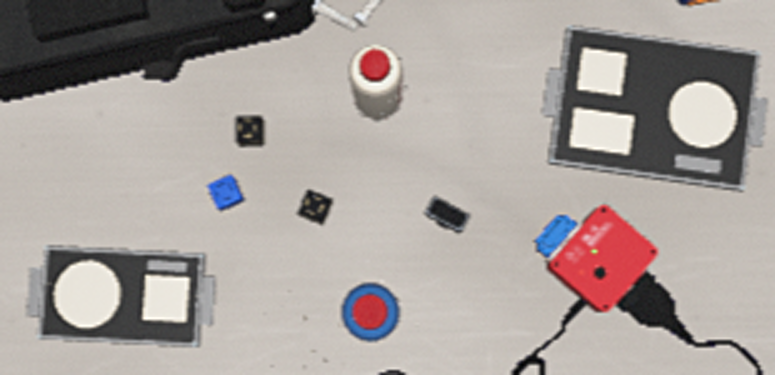

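The crop confirms the choice. Both black relays have gold blades, and the blue cube is the decoy. The plug lies slanted at (447,213), and both trays show their cut-outs clearly. Now I'll measure everything in the top view.

```bash
cat >> h.py <<'E'
def plan(s,x,y,z,yaw=None):  # shift/spin in tool axes from measured pose; yaw of tool x, world deg
    p=np.array([x,y,z])-s["tcp_pos"];R=Ro.from_euler("xyz",s["eef_rot"],degrees=True).as_matrix()
    sp=0 if yaw is None else -((yaw-s["eef_rot"][2]+180)%360-180)
    print("shift",(R.T@p).round(4),"spin",round(np.radians(sp),3))
E
python3 - <<'E'
from h import *
c=pickle.load(open("pics/top0.pkl","rb"));im=c["pixels"]
hsv=cv2.cvtColor(im,cv2.COLOR_RGB2HSV)
def cnt(mask,uv):
    n,l=cv2.connectedComponents(mask.astype(np.uint8));u,v=uv;k=l[v-6:v+7,u-6:u+7];k=np.bincount(k[k>0]).argmax()
    m=(l==k).astype(np.uint8);return max(cv2.findContours(m,0,2)[0],key=cv2.contourArea)[:,0]
dark=hsv[...,2]<110
for n,uv,z in[("ra",(235,177),.024),("rb",(261,208),.024),("plug",(314,210),.012),]:print(n,rect(pt(c,cnt(dark,uv),z)))
w=(hsv[...,2]>215)&(hsv[...,1]<40)
for n,uv in[("w sq",(375,153)),("w obl",(376,178)),("w rnd",(416,170)),("s rnd",(169,243)),("s sq",(201,244))]:print(n,rect(pt(c,cnt(w,uv),.005)))
red=(hsv[...,1]>140)&((hsv[...,0]<8)|(hsv[...,0]>172))
for n,uv,z in[("short",(285,152),.149),("tall",(283,250),.169)]:print(n,rect(pt(c,cnt(red,uv),z)))
E
```

```text
ra [608.6 173.   28.3  31.   89.8]
rb [529.2 106.9  28.   28.   67.6]
plug [518.8 -27.2  40.   24.2  62.1]
w sq [ 667.2 -191.2   43.2   42.7   80.3]
w obl [ 604.7 -188.8   59.4   38.9   80.6]
w rnd [ 619.5 -293.    63.9   65.6   87.6]
s rnd [444.4 345.8  62.7  64.4  89.1]
s sq [439.5 263.5  42.8  43.8  86.4]
short [645.   41.4  25.2  25.6  88.7]
tall [420.4  47.8  26.3  26.2  89.1]
```

Run:
```python
from h import *
from plant import sensors
s=sensors.get_state();plan(s,.529,.107,.22,-112.4)
a=pickle.load(open("pics/top0.pkl","rb"));b=pickle.load(open("pics/scene0.pkl","rb"))
# toolbox near-side rim corner, scene(197,183): where it lands for several heights in top
for z in(.04,.06,.08,.1,.12):
    p=pt(b,(197,183),z)[0];print(z,p.round(3),px(a,p).round())
```

```text
shift [-0.5373  0.6239  0.0256] spin -0.886
0.04 [0.747 0.081 0.04 ] [[269. 122.]]
0.06 [0.732 0.096 0.06 ] [[263. 125.]]
0.08 [0.717 0.11  0.08 ] [[257. 129.]]
0.1 [0.702 0.125 0.1  ] [[250. 133.]]
0.12 [0.687 0.14  0.12 ] [[243. 137.]]
```

Emit:
drive_tool --rows '[{"x": -0.04,"y": 0.05,"spin": -0.09,"fingers": 0.2},{"x": -0.08,"y": 0.09,"spin": -0.18,"fingers": 0.2},{"x": -0.12,"y": 0.14,"spin": -0.27,"fingers": 0.2},{"x": -0.16,"y": 0.19,"spin": -0.36,"fingers": 0.2},{"x": -0.2,"y": 0.23,"spin": -0.45,"fingers": 0.2},{"x": -0.24,"y": 0.28,"spin": -0.54,"fingers": 0.2},{"x": -0.28,"y": 0.325,"spin": -0.63,"fingers": 0.2},{"x": -0.32,"y": 0.37,"spin": -0.72,"fingers": 0.2},{"x": -0.36,"y": 0.42,"spin": -0.81,"fingers": 0.2},{"x": -0.4,"y": 0.465,"spin": -0.886,"fingers": 0.2}]' --newtons 20

```text
invalid input
```

Run:
```python
from h import *
from plant import sensors
s=sensors.get_state();print(s["tcp_pos"],s["eef_rot"],s["gripper_width"]);plan(s,.529,.107,.2,-112.4)
```

```text
[ 0.19532689 -0.64575229  0.24482843] [ 1.79924279e+02 -9.81996011e-03 -1.63171841e+02] 0.08768045656235154
shift [-0.5373  0.6239  0.0456] spin -0.886
```

Emit:
drive_tool --rows '[{"x": -0.04,"y": 0.046,"z": 0.0,"spin": -0.09,"fingers": 0.2},{"x": -0.08,"y": 0.09,"z": 0.0,"spin": -0.18,"fingers": 0.2},{"x": -0.12,"y": 0.14,"z": 0.0,"spin": -0.27,"fingers": 0.2},{"x": -0.16,"y": 0.186,"z": 0.0,"spin": -0.36,"fingers": 0.2},{"x": -0.2,"y": 0.23,"z": 0.0,"spin": -0.45,"fingers": 0.2},{"x": -0.24,"y": 0.28,"z": 0.0,"spin": -0.54,"fingers": 0.2},{"x": -0.28,"y": 0.325,"z": 0.0,"spin": -0.63,"fingers": 0.2},{"x": -0.32,"y": 0.37,"z": 0.0,"spin": -0.72,"fingers": 0.2},{"x": -0.36,"y": 0.42,"z": 0.0,"spin": -0.81,"fingers": 0.2},{"x": -0.4,"y": 0.465,"z": 0.0,"spin": -0.886,"fingers": 0.2}]' --newtons 20

```text
time_s: 1.4
tcp_pos: [0.4439, -0.0831, 0.2459]
eef_rot: [-180.0, 0.0, -112.2]
contact_force: [1.0, -0.7, -0.0]
gripper_width: 0.0522
gripper_force: 0.0
```

Run:
```python
from h import *
from plant import sensors
s=sensors.get_state();print(s["time_s"],s["tcp_pos"],s["eef_rot"],s["gripper_width"]);plan(s,.529,.107,.2,-112.4)
```

```text
1.4 [ 0.4438509  -0.08309239  0.24587488] [-1.79960836e+02  2.92252183e-02 -1.12225687e+02] 0.05224562015939877
shift [-0.2082 -0.0069  0.046 ] spin 0.003
```

Emit:
drive_tool --rows '[{"x": -0.055,"y": -0.002,"z": 0.0,"spin": 0.0,"fingers": 0.2},{"x": -0.11,"y": -0.004,"z": 0.0,"spin": 0.0,"fingers": 0.2},{"x": -0.165,"y": -0.006,"z": 0.02,"spin": 0.0,"fingers": 0.2},{"x": -0.208,"y": -0.007,"z": 0.045,"spin": 0.0,"fingers": 0.2},{"x": -0.208,"y": -0.007,"z": 0.045,"spin": 0.0,"fingers": 0.2}]'

```text
time_s: 2.02
tcp_pos: [0.529, 0.1064, 0.1979]
eef_rot: [179.8, -0.2, -112.3]
contact_force: [0.5, -1.3, -0.1]
gripper_width: 0.0524
gripper_force: 0.0
```

```bash
cat > look.py <<'E'
from h import *
from plant import sensors,cams
import sys
s=sensors.get_state();c=cams.capture("wrist");n=sys.argv[1]
pickle.dump((s,c),open(f"pics/{n}.pkl","wb"));cv2.imwrite(f"pics/{n}.png",c["pixels"][...,::-1])
print(round(s["time_s"],2),s["tcp_pos"].round(4),s["eef_rot"].round(2),round(s["gripper_width"],4))
E
python3 look.py w1
```

```text
2.02 [0.529  0.1064 0.1979] [ 179.83   -0.19 -112.27] 0.0524
```

View pics/w1.png

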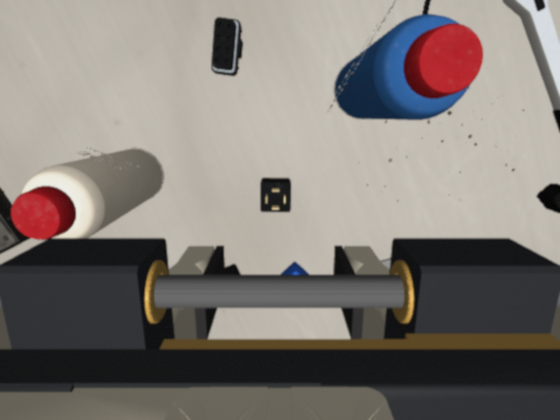

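Wrist view: relay_b at (276,195) is square to the jaws, and the plug is at (227,46). The tall can is at the upper right and the short can at the left.

Run:
```python
from h import *
s,c=pickle.load(open("pics/w1.pkl","rb"));hsv=cv2.cvtColor(c["pixels"],cv2.COLOR_RGB2HSV)
for n,(u,v),z in[("rb",(276,195),.024),("plug",(227,46),.014)]:
    m=(hsv[...,2]<75).astype(np.uint8);nn,l=cv2.connectedComponents(m);b=l[v-15:v+16,u-10:u+11];k=np.bincount(b[b>0]).argmax()
    P=pt(c,max(cv2.findContours((l==k).astype(np.uint8),0,2)[0],key=cv2.contourArea)[:,0],z,s);print(n,rect(P))
from plant import sensors
print(px(c,[.529,.107,.026],s)); plan(sensors.get_state(),.529,.107,.022,-112.4)
```

```text
rb [530.7 105.2  28.8  25.8  67.7]
plug [522.3 -29.8  39.   17.3  60.6]
[[277.4608112  196.27631802]]
shift [-0.002   0.0003  0.1771] spin 0.002
```

Emit:
drive_tool --rows '[{"x": -0.001,"y": 0.001,"z": 0.055,"spin": 0.0,"fingers": 0.2},{"x": -0.001,"y": 0.001,"z": 0.11,"spin": 0.0,"fingers": 0.2},{"x": -0.001,"y": 0.001,"z": 0.15,"spin": 0.0,"fingers": 0.2},{"x": -0.001,"y": 0.001,"z": 0.167,"spin": 0.0,"fingers": 0.2},{"x": -0.001,"y": 0.001,"z": 0.167,"spin": 0.0,"fingers": 0.2},{"x": -0.001,"y": 0.001,"z": 0.167,"spin": 0.0,"fingers": -1},{"x": -0.001,"y": 0.001,"z": 0.167,"spin": 0.0,"fingers": -1},{"x": -0.001,"y": 0.001,"z": 0.167,"spin": 0.0,"fingers": -1},{"x": -0.001,"y": 0.001,"z": 0.167,"spin": 0.0,"fingers": -1}]' --newtons 20

```text
time_s: 3.2
tcp_pos: [0.5294, 0.1061, 0.0345]
eef_rot: [-179.9, 0.1, -112.4]
contact_force: [-1.2, 0.3, 5.9]
gripper_width: 0.0277
gripper_force: 20.0
```

Emit:
drive_tool --rows '[{"x": 0.0,"y": 0.0,"z": -0.05,"spin": 0.0,"fingers": -1},{"x": 0.0,"y": 0.0,"z": -0.11,"spin": 0.0,"fingers": -1},{"x": 0.0,"y": 0.0,"z": -0.165,"spin": 0.0,"fingers": -1},{"x": 0.0,"y": 0.0,"z": -0.2,"spin": 0.0,"fingers": -1},{"x": 0.0,"y": 0.0,"z": -0.2,"spin": 0.0,"fingers": -1}]'

```text
time_s: 3.82
tcp_pos: [0.5301, 0.1065, 0.237]
eef_rot: [-179.8, 0.3, -112.4]
contact_force: [0.9, -0.2, -0.6]
gripper_width: 0.0277
gripper_force: 20.0
```

Run:
```python
from h import *
from plant import sensors
s=sensors.get_state();print(s["tcp_pos"],s["contact_force"],s["gripper_width"]);plan(s,.667,-.191,.235,-99.6)
```

```text
[0.53012206 0.10646405 0.23696872] [ 0.87624879 -0.24181355 -0.62505893] 0.027741195493040695
shift [ 0.2229 -0.2398  0.0019] spin -0.223
```

Emit:
drive_tool --rows '[{"x": 0.035,"y": -0.038,"z": 0.0,"spin": -0.05,"fingers": -1},{"x": 0.07,"y": -0.076,"z": 0.0,"spin": -0.09,"fingers": -1},{"x": 0.105,"y": -0.114,"z": 0.0,"spin": -0.13,"fingers": -1},{"x": 0.14,"y": -0.152,"z": 0.0,"spin": -0.17,"fingers": -1},{"x": 0.175,"y": -0.19,"z": 0.0,"spin": -0.21,"fingers": -1},{"x": 0.21,"y": -0.226,"z": 0.03,"spin": -0.223,"fingers": -1},{"x": 0.223,"y": -0.24,"z": 0.08,"spin": -0.223,"fingers": -1},{"x": 0.223,"y": -0.24,"z": 0.13,"spin": -0.223,"fingers": -1},{"x": 0.223,"y": -0.24,"z": 0.13,"spin": -0.223,"fingers": -1}]'

```text
time_s: 4.95
tcp_pos: [0.6619, -0.1918, 0.0977]
eef_rot: [179.4, -0.0, -99.7]
contact_force: [-0.4, 0.4, 0.3]
gripper_width: 0.0276
gripper_force: 20.0
```

```bash
python3 look.py w2; python3 -c "
from h import *
s,c=pickle.load(open('pics/w2.pkl','rb'));plan(s,.667,-.191,.04,-99.6)"
```

```text
4.95 [ 0.6619 -0.1918  0.0977] [ 1.7938e+02 -4.0000e-02 -9.9710e+01] 0.0276
shift [-0.0017 -0.0056  0.0577] spin -0.002
```

View pics/w2.png

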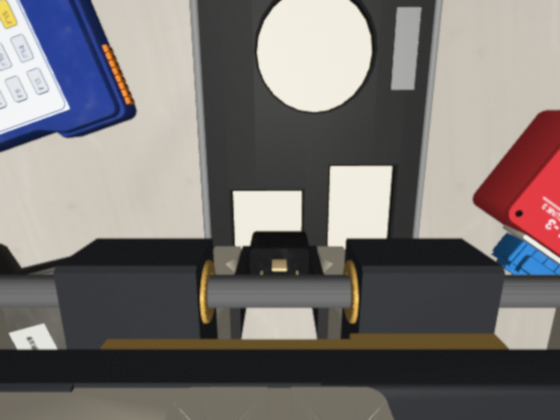

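Wrist view: the square cut-out spans u 233–302 with its far edge at row 190, under the held relay at (280,255). The jaws need a small shift to the left.

```bash
python3 -c "
from h import *
s,c=pickle.load(open('pics/w2.pkl','rb'))
for uv in[(233,191),(302,191),(329,167),(392,167)]:print(pt(c,uv,.012,s)[0].round(4))
u,v=(315,48)
p=pt(c,[(257,48),(373,50),(318,112)],.012,s).round(4);print(p)
def tr(x,y,o=(.643,-.2445),a=np.radians(-9.6)):return o[0]+x*np.cos(a)-y*np.sin(a),o[1]+x*np.sin(a)+y*np.cos(a)
# tray origin estimate from three cut-outs
a=np.radians(-9.6);R=np.array([[np.cos(a),-np.sin(a)],[np.sin(a),np.cos(a)]])
L=np.array([[.03,.058],[-.032,.05],[0,-.05]])@R.T;M=np.array([[.6672,-.1912],[.6047,-.1888],[.6195,-.293]])
print(M-L);o=(M-L).mean(0);print(o,L+o)
"
```

```text
[ 0.6857 -0.2181  0.012 ]
[ 0.6414 -0.2104  0.012 ]
[ 0.6219 -0.223   0.012 ]
[ 0.5819 -0.2162  0.012 ]
[[ 0.6545 -0.2999  0.012 ]
 [ 0.5871 -0.2875  0.012 ]
 [ 0.6241 -0.2579  0.012 ]]
[[ 0.62794753 -0.24338471]
 [ 0.62791344 -0.2434364 ]
 [ 0.62783844 -0.2437002 ]]
[ 0.6278998 -0.2435071] [[ 0.66715227 -0.19132239]
 [ 0.60468637 -0.1888707 ]
 [ 0.61956136 -0.2928069 ]]
```

Emit:
drive_tool --rows '[{"x": -0.002,"y": -0.0055,"z": 0.02,"spin": 0.0,"fingers": -1},{"x": -0.002,"y": -0.0055,"z": 0.045,"spin": 0.0,"fingers": -1},{"x": -0.002,"y": -0.0055,"z": 0.056,"spin": 0.0,"fingers": -1},{"x": -0.002,"y": -0.0055,"z": 0.06,"spin": 0.0,"fingers": -1},{"x": -0.002,"y": -0.0055,"z": 0.06,"spin": 0.0,"fingers": -1},{"x": -0.002,"y": -0.0055,"z": 0.06,"spin": 0.0,"fingers": -1}]'

```text
time_s: 5.75
tcp_pos: [0.6721, -0.1908, 0.0446]
eef_rot: [-179.9, 0.0, -99.6]
contact_force: [-0.0, 0.1, -0.2]
gripper_width: 0.028
gripper_force: 20.0
```

Run:
```python
from h import *
from plant import sensors,cams
for i in range(3):
    s=sensors.get_state();print(s["tcp_pos"].round(4),s["eef_rot"].round(2),s["qd"].round(2));cams.capture("wrist")
plan(s,.667,-.1915,.0385,-99.6)
```

```text
[ 0.6721 -0.1908  0.0446] [-179.91    0.    -99.61] [-0.07 -0.   -0.18 -0.02  0.11 -0.01]
[ 0.672  -0.1908  0.0445] [-1.7992e+02  1.0000e-02 -9.9620e+01] [ 0.01  0.22 -0.22 -0.06  0.08 -0.09]
[ 0.6719 -0.1909  0.0444] [-1.7993e+02  1.0000e-02 -9.9620e+01] [-0.02  0.2  -0.19 -0.16  0.01 -0.01]
shift [0.0015 0.0048 0.0059] spin -0.0
```

Emit:
drive_tool --rows '[{"x": 0.001,"y": 0.0045,"z": 0.002,"spin": 0.0,"fingers": -1},{"x": 0.001,"y": 0.0045,"z": 0.006,"spin": 0.0,"fingers": -1},{"x": 0.001,"y": 0.0045,"z": 0.006,"spin": 0.0,"fingers": -1},{"x": 0.001,"y": 0.0045,"z": 0.006,"spin": 0.0,"fingers": -1}]'

```text
time_s: 6.4
tcp_pos: [0.6665, -0.1911, 0.0384]
eef_rot: [180.0, -0.0, -99.6]
contact_force: [-3.1, 1.5, 8.1]
gripper_width: 0.0278
gripper_force: 20.0
```

Emit:
drive_tool --rows '[{"x": 0.0,"y": 0.0,"z": -0.001,"spin": 0.0,"fingers": 0.2},{"x": 0.0,"y": 0.0,"z": -0.001,"spin": 0.0,"fingers": 0.2},{"x": 0.0,"y": 0.0,"z": -0.001,"spin": 0.0,"fingers": 0.2},{"x": 0.0,"y": 0.0,"z": -0.04,"spin": 0.0,"fingers": 0.0},{"x": 0.0,"y": 0.0,"z": -0.1,"spin": 0.0,"fingers": 0.0},{"x": 0.0,"y": 0.0,"z": -0.16,"spin": 0.0,"fingers": 0.0},{"x": 0.0,"y": 0.0,"z": -0.2,"spin": 0.0,"fingers": 0.0},{"x": 0.0,"y": 0.0,"z": -0.2,"spin": 0.0,"fingers": 0.0}]'

```text
time_s: 7.4
tcp_pos: [0.6687, -0.1914, 0.2422]
eef_rot: [-179.6, 0.0, -99.6]
contact_force: [-0.5, 0.4, -0.3]
gripper_width: 0.0439
gripper_force: 0.0
```

```bash
python3 look.py w3; python3 -c "
from h import *
s,c=pickle.load(open('pics/w3.pkl','rb'));plan(s,.520,-.028,.1,-118.6)"
```

```text
7.4 [ 0.6687 -0.1914  0.2422] [-1.7957e+02  2.0000e-02 -9.9600e+01] 0.0439
shift [-0.1362  0.1749  0.1409] spin 0.332
```

View pics/w3.png

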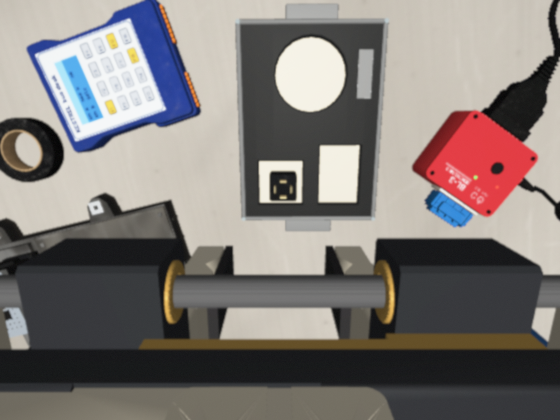

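The relay sits in the square cut-out at (283,186). Next is the plug.

Emit:
drive_tool --rows '[{"x": -0.03,"y": 0.039,"z": 0.0,"spin": 0.07,"fingers": 0.0},{"x": -0.06,"y": 0.078,"z": 0.0,"spin": 0.14,"fingers": 0.0},{"x": -0.09,"y": 0.117,"z": 0.01,"spin": 0.21,"fingers": 0.0},{"x": -0.12,"y": 0.156,"z": 0.03,"spin": 0.28,"fingers": 0.0},{"x": -0.136,"y": 0.175,"z": 0.075,"spin": 0.332,"fingers": 0.0},{"x": -0.136,"y": 0.175,"z": 0.115,"spin": 0.332,"fingers": 0.0},{"x": -0.136,"y": 0.175,"z": 0.115,"spin": 0.332,"fingers": 0.0},{"x": -0.136,"y": 0.175,"z": 0.115,"spin": 0.332,"fingers": 0.0}]'

```text
time_s: 8.45
tcp_pos: [0.5178, -0.0278, 0.1232]
eef_rot: [-180.0, -0.0, -118.6]
contact_force: [0.4, 0.5, 0.0]
gripper_width: 0.044
gripper_force: 0.0
```

```bash
python3 look.py w4
python3 - <<'E'
from h import *
s,c=pickle.load(open("pics/w4.pkl","rb"));hsv=cv2.cvtColor(c["pixels"],cv2.COLOR_RGB2HSV)
u,v=px(c,[.52,-.028,.018],s)[0].astype(int);print(u,v)
m=(hsv[...,2]<75).astype(np.uint8);m[235:]=0;nn,l=cv2.connectedComponents(m);b=l[max(v-25,0):v+26,u-10:u+11];k=np.bincount(b[b>0]).argmax()
P=pt(c,max(cv2.findContours((l==k).astype(np.uint8),0,2)[0],key=cv2.contourArea)[:,0],.014,s);print(rect(P))
plan(s,.52,-.028,.032,-118.6)
cv2.imwrite("pics/w4c.png",c["pixels"][80:300,150:410,::-1])
E
```

```text
8.45 [ 0.5178 -0.0278  0.1232] [-1.7998e+02 -2.0000e-02 -1.1863e+02] 0.044
274 216
[520.8 -30.   32.1  15.3  60.7]
shift [-0.001  -0.002   0.0912] spin -0.001
```

View pics/w4c.png

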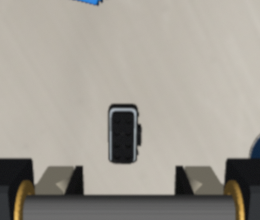

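Run:
```python
from h import *
from plant import sensors
s,c=pickle.load(open("pics/w4.pkl","rb"));p=pt(c,(272.5,212),.02,s)[0];print(p)
s=sensors.get_state();print(s["tcp_pos"]);plan(s,p[0],p[1],.032,-118.8)
```

```text
[ 0.51939677 -0.03229607  0.02      ]
[ 0.51815394 -0.0277696   0.12367889]
shift [ 0.0034 -0.0032  0.0917] spin 0.003
```

Emit:
drive_tool --rows '[{"x": 0.002,"y": -0.003,"z": 0.04,"spin": 0.0,"fingers": 0.0},{"x": 0.002,"y": -0.003,"z": 0.075,"spin": 0.0,"fingers": 0.0},{"x": 0.002,"y": -0.003,"z": 0.09,"spin": 0.0,"fingers": 0.0},{"x": 0.002,"y": -0.003,"z": 0.09,"spin": 0.0,"fingers": 0.0},{"x": 0.002,"y": -0.003,"z": 0.09,"spin": 0.0,"fingers": 0.0}]'

```text
time_s: 9.12
tcp_pos: [0.5199, -0.0307, 0.0339]
eef_rot: [-179.9, 0.1, -118.6]
contact_force: [-0.1, 0.1, -0.9]
gripper_width: 0.0436
gripper_force: 0.0
```

Emit:
drive_tool --rows '[{"x": 0.0,"y": 0.0,"z": 0.0015,"spin": 0.0,"fingers": 0.0},{"x": 0.0,"y": 0.0,"z": 0.0015,"spin": 0.0,"fingers": -1},{"x": 0.0,"y": 0.0,"z": 0.0015,"spin": 0.0,"fingers": -1},{"x": 0.0,"y": 0.0,"z": 0.0015,"spin": 0.0,"fingers": -1},{"x": 0.0,"y": 0.0,"z": 0.0015,"spin": 0.0,"fingers": -1}]' --newtons 20

```text
time_s: 9.75
tcp_pos: [0.519, -0.0308, 0.0312]
eef_rot: [-180.0, 0.0, -118.6]
contact_force: [1.1, -1.4, 1.8]
gripper_width: 0.0163
gripper_force: 20.0
```

Emit:
drive_tool --rows '[{"x": 0.0,"y": 0.0,"z": -0.03,"spin": 0.0,"fingers": -1},{"x": 0.0,"y": 0.0,"z": -0.08,"spin": 0.0,"fingers": -1},{"x": 0.0,"y": 0.0,"z": -0.08,"spin": 0.0,"fingers": -1}]'

```text
time_s: 10.12
tcp_pos: [0.521, -0.0303, 0.1146]
eef_rot: [-179.7, 0.2, -118.6]
contact_force: [-0.5, 0.7, -1.3]
gripper_width: 0.0165
gripper_force: 20.0
```

Run:
```python
from h import *
from plant import sensors
s=sensors.get_state();print(s["tcp_pos"],s["gripper_width"]);plan(s,.605,-.189,.08,-99.6)
```

```text
[ 0.52100346 -0.03033606  0.11455203] 0.016452115944946135
shift [ 0.0992 -0.1495  0.0349] spin -0.332
```

Emit:
drive_tool --rows '[{"x": 0.03,"y": -0.045,"z": 0.0,"spin": -0.1,"fingers": -1},{"x": 0.06,"y": -0.09,"z": 0.0,"spin": -0.2,"fingers": -1},{"x": 0.09,"y": -0.135,"z": 0.0,"spin": -0.3,"fingers": -1},{"x": 0.099,"y": -0.149,"z": 0.01,"spin": -0.332,"fingers": -1},{"x": 0.099,"y": -0.149,"z": 0.03,"spin": -0.332,"fingers": -1},{"x": 0.099,"y": -0.149,"z": 0.035,"spin": -0.332,"fingers": -1},{"x": 0.099,"y": -0.149,"z": 0.035,"spin": -0.332,"fingers": -1},{"x": 0.099,"y": -0.149,"z": 0.035,"spin": -0.332,"fingers": -1},{"x": 0.099,"y": -0.149,"z": 0.035,"spin": -0.332,"fingers": -1}]'

```text
time_s: 11.25
tcp_pos: [0.6025, -0.1889, 0.0769]
eef_rot: [-179.9, 0.0, -99.6]
contact_force: [-0.2, 0.2, -0.6]
gripper_width: 0.0163
gripper_force: 20.0
```

Run:
```python
from h import *
from plant import sensors
s=sensors.get_state();print(s["tcp_pos"],s["gripper_width"]);plan(s,.605,-.189,.0352,-99.6)
```

```text
[ 0.60251309 -0.18890437  0.07688099] 0.016300819945527168
shift [-0.0003 -0.0024  0.0417] spin 0.0
```

Emit:
drive_tool --rows '[{"x": 0.0,"y": -0.002,"z": 0.02,"spin": 0.0,"fingers": -1},{"x": 0.0,"y": -0.002,"z": 0.035,"spin": 0.0,"fingers": -1},{"x": 0.0,"y": -0.002,"z": 0.042,"spin": 0.0,"fingers": -1},{"x": 0.0,"y": -0.002,"z": 0.042,"spin": 0.0,"fingers": -1},{"x": 0.0,"y": -0.002,"z": 0.042,"spin": 0.0,"fingers": -1}]'

```text
time_s: 11.88
tcp_pos: [0.604, -0.1895, 0.0344]
eef_rot: [-180.0, -0.0, -99.6]
contact_force: [-1.4, 1.0, 2.6]
gripper_width: 0.0162
gripper_force: 21.2
```

Touching the floor. I'll release and rise.

Emit:
drive_tool --rows '[{"x": 0.0,"y": 0.0,"z": 0.0,"spin": 0.0,"fingers": -0.35},{"x": 0.0,"y": 0.0,"z": 0.0,"spin": 0.0,"fingers": -0.35},{"x": 0.0,"y": 0.0,"z": 0.0,"spin": 0.0,"fingers": -0.35},{"x": 0.0,"y": 0.0,"z": -0.04,"spin": 0.0,"fingers": -0.35},{"x": 0.0,"y": 0.0,"z": -0.1,"spin": 0.0,"fingers": 0.2},{"x": 0.0,"y": 0.0,"z": -0.16,"spin": 0.0,"fingers": 1.0},{"x": 0.0,"y": 0.0,"z": -0.21,"spin": 0.0,"fingers": 1.0},{"x": 0.0,"y": 0.0,"z": -0.21,"spin": 0.0,"fingers": 1.0}]'

```text
time_s: 12.88
tcp_pos: [0.6062, -0.1899, 0.2493]
eef_rot: [-179.5, 0.0, -99.6]
contact_force: [0.8, 0.4, -1.0]
gripper_width: 0.0627
gripper_force: 0.0
```

```bash
python3 look.py w5; python3 -c "
from h import *
s,c=pickle.load(open('pics/w5.pkl','rb'));plan(s,.645,.0414,.24,-99.6)
cv2.imwrite('pics/w5c.png',c['pixels'][0:250,130:430,::-1])"
```

```text
12.88 [ 0.6062 -0.1899  0.2493] [-1.795e+02  2.000e-02 -9.960e+01] 0.0627
shift [-0.2346  0.0004  0.0094] spin -0.0
```

View pics/w5c.png

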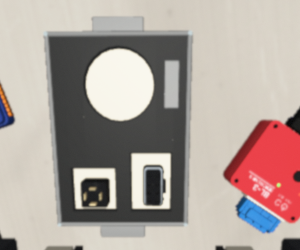

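Plug (153,185) and relay (96,193) are both inside their cut-outs. Next is the short can.

Emit:
drive_tool --rows '[{"x": -0.04,"y": 0.0,"z": 0.0,"spin": 0.0,"fingers": 1.0},{"x": -0.08,"y": 0.0,"z": 0.0,"spin": 0.0,"fingers": 1.0},{"x": -0.12,"y": 0.0,"z": 0.0,"spin": 0.0,"fingers": 1.0},{"x": -0.16,"y": 0.0,"z": 0.0,"spin": 0.0,"fingers": 1.0},{"x": -0.2,"y": 0.0,"z": 0.0,"spin": 0.0,"fingers": 1.0},{"x": -0.235,"y": 0.0,"z": 0.0,"spin": 0.0,"fingers": 1.0},{"x": -0.235,"y": 0.0,"z": 0.0,"spin": 0.0,"fingers": 1.0},{"x": -0.235,"y": 0.0,"z": 0.0,"spin": 0.0,"fingers": 1.0}]'

```text
time_s: 13.92
tcp_pos: [0.6428, 0.0419, 0.2427]
eef_rot: [179.9, -0.1, -99.6]
contact_force: [0.4, -0.1, 0.3]
gripper_width: 0.0877
gripper_force: 0.0
```

```bash
python3 look.py w6
python3 - <<'E'
from h import *
s,c=pickle.load(open("pics/w6.pkl","rb"));hsv=cv2.cvtColor(c["pixels"],cv2.COLOR_RGB2HSV)
print(px(c,[.645,.0414,.149],s))
# far-side/side edges: white body mask
m=((hsv[...,1]>140)&((hsv[...,0]<8)|(hsv[...,0]>172))).astype(np.uint8)
for k in cv2.findContours(m,0,2)[0]:
    if cv2.contourArea(k)>150: print(cv2.boundingRect(k),pt(c,[cv2.minEnclosingCircle(k)[0]],.149,s))
plan(s,.645,.0414,.116,-99.6)
E
```

```text
13.93 [0.6428 0.0419 0.2427] [ 1.7989e+02 -6.0000e-02 -9.9610e+01] 0.0877
[[273.79770525 219.41631245]]
(251, 196, 39, 41) [[0.64719241 0.03878831 0.149     ]]
shift [ 0.     -0.0025  0.1267] spin -0.0
```

Emit:
drive_tool --rows '[{"x": 0.001,"y": -0.003,"z": 0.03,"spin": 0.0,"fingers": 1.0},{"x": 0.001,"y": -0.003,"z": 0.07,"spin": 0.0,"fingers": 1.0},{"x": 0.001,"y": -0.003,"z": 0.11,"spin": 0.0,"fingers": 1.0},{"x": 0.001,"y": -0.003,"z": 0.125,"spin": 0.0,"fingers": 1.0},{"x": 0.001,"y": -0.003,"z": 0.125,"spin": 0.0,"fingers": 1.0},{"x": 0.001,"y": -0.003,"z": 0.125,"spin": 0.0,"fingers": -1},{"x": 0.001,"y": -0.003,"z": 0.125,"spin": 0.0,"fingers": -1},{"x": 0.001,"y": -0.003,"z": 0.125,"spin": 0.0,"fingers": -1},{"x": 0.001,"y": -0.003,"z": 0.125,"spin": 0.0,"fingers": -1}]' --newtons 35

```text
time_s: 15.1
tcp_pos: [0.6464, 0.0408, 0.1196]
eef_rot: [-180.0, 0.0, -99.6]
contact_force: [2.6, 0.4, 0.2]
gripper_width: 0.053
gripper_force: 0.6
```

Emit:
drive_tool --rows '[{"x": 0.0,"y": 0.0,"z": -0.02,"spin": 0.0,"fingers": -1},{"x": 0.0,"y": 0.0,"z": -0.05,"spin": 0.0,"fingers": -1},{"x": 0.0,"y": 0.0,"z": -0.08,"spin": 0.0,"fingers": -1},{"x": 0.0,"y": 0.0,"z": -0.08,"spin": 0.0,"fingers": -1}]'

```text
time_s: 15.6
tcp_pos: [0.6472, 0.041, 0.2012]
eef_rot: [-179.8, 0.1, -99.6]
contact_force: [0.1, 0.0, -4.2]
gripper_width: 0.0497
gripper_force: 34.8
```

Run:
```python
from h import *
from plant import sensors
s=sensors.get_state();print(s["tcp_pos"],s["gripper_width"],s["contact_force"]);plan(s,.6196,-.2928,.19,-99.6)
```

```text
[0.64716187 0.04102645 0.20122707] 0.04974311861850995 [ 0.10017987  0.04252753 -4.18730689]
shift [ 0.3338 -0.0285  0.0107] spin -0.0
```

Emit:
drive_tool --rows '[{"x": 0.02,"y": -0.002,"z": 0.0,"spin": 0.0,"fingers": -1},{"x": 0.06,"y": -0.005,"z": 0.0,"spin": 0.0,"fingers": -1},{"x": 0.105,"y": -0.009,"z": 0.0,"spin": 0.0,"fingers": -1},{"x": 0.15,"y": -0.013,"z": 0.0,"spin": 0.0,"fingers": -1},{"x": 0.195,"y": -0.017,"z": 0.0,"spin": 0.0,"fingers": -1},{"x": 0.24,"y": -0.021,"z": 0.0,"spin": 0.0,"fingers": -1},{"x": 0.285,"y": -0.025,"z": 0.0,"spin": 0.0,"fingers": -1},{"x": 0.32,"y": -0.028,"z": 0.0,"spin": 0.0,"fingers": -1},{"x": 0.333,"y": -0.0285,"z": 0.0,"spin": 0.0,"fingers": -1},{"x": 0.333,"y": -0.0285,"z": 0.0,"spin": 0.0,"fingers": -1}]'

```text
time_s: 16.85
tcp_pos: [0.6174, -0.2932, 0.1974]
eef_rot: [179.9, 0.0, -99.7]
contact_force: [-0.1, 0.8, -3.6]
gripper_width: 0.0496
gripper_force: 34.8
```

Emit:
drive_tool --rows '[{"x": 0.0,"y": 0.0,"z": 0.03,"spin": 0.0,"fingers": -1},{"x": 0.0,"y": 0.0,"z": 0.055,"spin": 0.0,"fingers": -1},{"x": 0.0,"y": 0.0,"z": 0.055,"spin": 0.0,"fingers": -1},{"x": 0.0,"y": 0.0,"z": 0.055,"spin": 0.0,"fingers": -1}]'

```text
time_s: 17.35
tcp_pos: [0.6193, -0.2919, 0.145]
eef_rot: [-179.9, -0.0, -99.6]
contact_force: [0.9, -0.2, -2.0]
gripper_width: 0.0496
gripper_force: 34.8
```

```bash
python3 look.py w7
python3 - <<'E'
from h import *
s,c=pickle.load(open("pics/w7.pkl","rb"));plan(s,.6196,-.2928,.123,-99.6)
from plant import cams
c=cams.capture("scene");cv2.imwrite("pics/sc1.png",c["pixels"][60:260,220:420,::-1])
E
```

```text
17.35 [ 0.6193 -0.2919  0.145 ] [-1.7995e+02 -2.0000e-02 -9.9560e+01] 0.0496
shift [ 0.0008 -0.0004  0.022 ] spin 0.001
```

View pics/sc1.png

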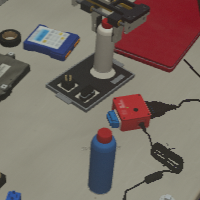

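The can hangs upright over the round cut-out, about 20 mm to go.

Emit:
drive_tool --rows '[{"x": 0.0,"y": 0.0,"z": 0.01,"spin": 0.0,"fingers": -1},{"x": 0.0,"y": 0.0,"z": 0.018,"spin": 0.0,"fingers": -1},{"x": 0.0,"y": 0.0,"z": 0.02,"spin": 0.0,"fingers": -1},{"x": 0.0,"y": 0.0,"z": 0.02,"spin": 0.0,"fingers": -1},{"x": 0.0,"y": 0.0,"z": 0.02,"spin": 0.0,"fingers": -1}]'

```text
time_s: 18.08
tcp_pos: [0.6193, -0.2928, 0.1258]
eef_rot: [-179.9, -0.1, -99.6]
contact_force: [-1.5, 1.2, 7.6]
gripper_width: 0.0496
gripper_force: 34.9
```

Emit:
drive_tool --rows '[{"x": 0.0,"y": 0.0,"z": 0.0,"spin": 0.0,"fingers": 0.6},{"x": 0.0,"y": 0.0,"z": 0.0,"spin": 0.0,"fingers": 0.6},{"x": 0.0,"y": 0.0,"z": 0.0,"spin": 0.0,"fingers": 0.6},{"x": 0.0,"y": 0.0,"z": 0.0,"spin": 0.0,"fingers": 0.6},{"x": 0.0,"y": 0.0,"z": -0.05,"spin": 0.0,"fingers": 0.6},{"x": 0.0,"y": 0.0,"z": -0.1,"spin": 0.0,"fingers": 0.4},{"x": 0.0,"y": 0.0,"z": -0.12,"spin": 0.0,"fingers": 0.2},{"x": 0.0,"y": 0.0,"z": -0.12,"spin": 0.0,"fingers": 0.2}]'

```text
time_s: 19.08
tcp_pos: [0.6194, -0.2927, 0.2463]
eef_rot: [-179.8, -0.0, -99.6]
contact_force: [0.1, -0.2, -0.8]
gripper_width: 0.0535
gripper_force: 0.0
```

```bash
python3 look.py w8; python3 -c "
from h import *
s,c=pickle.load(open('pics/w8.pkl','rb'));plan(s,.6086,.172,.24,-180)"
```

```text
19.07 [ 0.6194 -0.2927  0.2463] [-1.7978e+02 -1.0000e-02 -9.9620e+01] 0.0535
shift [-0.4563  0.0883  0.0058] spin 1.403
```

Emit:
drive_tool --rows '[{"x": -0.045,"y": 0.009,"z": 0.0,"spin": 0.14,"fingers": 0.2},{"x": -0.09,"y": 0.018,"z": 0.0,"spin": 0.28,"fingers": 0.2},{"x": -0.137,"y": 0.027,"z": 0.0,"spin": 0.42,"fingers": 0.2},{"x": -0.183,"y": 0.035,"z": 0.0,"spin": 0.56,"fingers": 0.2},{"x": -0.229,"y": 0.044,"z": 0.0,"spin": 0.7,"fingers": 0.2},{"x": -0.275,"y": 0.053,"z": 0.0,"spin": 0.84,"fingers": 0.2},{"x": -0.32,"y": 0.062,"z": 0.0,"spin": 0.98,"fingers": 0.2},{"x": -0.366,"y": 0.071,"z": 0.0,"spin": 1.12,"fingers": 0.2},{"x": -0.412,"y": 0.08,"z": 0.0,"spin": 1.26,"fingers": 0.2},{"x": -0.456,"y": 0.088,"z": 0.0,"spin": 1.4,"fingers": 0.2}]'

```text
time_s: 20.38
tcp_pos: [0.6072, 0.1732, 0.2423]
eef_rot: [-179.9, -0.1, 179.9]
contact_force: [0.5, -0.2, 0.1]
gripper_width: 0.0528
gripper_force: 0.0
```

Emit:
drive_tool --rows '[{"x": 0.0,"y": 0.0,"z": 0.04,"spin": 0.0,"fingers": 0.2},{"x": 0.0,"y": 0.0,"z": 0.06,"spin": 0.0,"fingers": 0.2},{"x": 0.0,"y": 0.0,"z": 0.06,"spin": 0.0,"fingers": 0.2},{"x": 0.0,"y": 0.0,"z": 0.06,"spin": 0.0,"fingers": 0.2}]'

```text
time_s: 20.88
tcp_pos: [0.6083, 0.1718, 0.1843]
eef_rot: [-180.0, 0.0, -179.8]
contact_force: [-0.8, -0.6, -0.1]
gripper_width: 0.0524
gripper_force: 0.0
```

```bash
python3 look.py w9
python3 - <<'E'
from h import *
s,c=pickle.load(open("pics/w9.pkl","rb"));hsv=cv2.cvtColor(c["pixels"],cv2.COLOR_RGB2HSV)
u,v=px(c,[.6086,.172,.025],s)[0].astype(int);print(u,v)
m=(hsv[...,2]<75).astype(np.uint8);m[235:]=0;nn,l=cv2.connectedComponents(m);b=l[v-15:v+16,u-10:u+11];k=np.bincount(b[b>0]).argmax()
print(rect(pt(c,max(cv2.findContours((l==k).astype(np.uint8),0,2)[0],key=cv2.contourArea)[:,0],.024,s)))
E
```

```text
20.88 [0.6083 0.1718 0.1843] [-179.98    0.   -179.84] 0.0524
278 199
[6.100e+02 1.736e+02 2.970e+01 2.570e+01 2.000e-01]
```

View pics/w9.png

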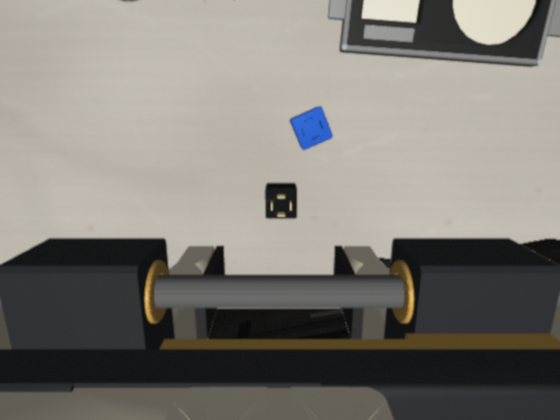

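Relay_a is at (281,201), centred between the jaws and square to them. The blue decoy at (311,128) is clear.

Emit:
drive_tool --rows '[{"x": 0.001,"y": 0.001,"z": 0.05,"spin": 0.0,"fingers": 0.2},{"x": 0.002,"y": 0.001,"z": 0.1,"spin": 0.0,"fingers": 0.2},{"x": 0.002,"y": 0.001,"z": 0.135,"spin": 0.0,"fingers": 0.2},{"x": 0.002,"y": 0.001,"z": 0.15,"spin": 0.0,"fingers": 0.2},{"x": 0.002,"y": 0.001,"z": 0.15,"spin": 0.0,"fingers": 0.2},{"x": 0.002,"y": 0.001,"z": 0.15,"spin": 0.0,"fingers": -1},{"x": 0.002,"y": 0.001,"z": 0.15,"spin": 0.0,"fingers": -1},{"x": 0.002,"y": 0.001,"z": 0.15,"spin": 0.0,"fingers": -1},{"x": 0.002,"y": 0.001,"z": 0.15,"spin": 0.0,"fingers": -1}]' --newtons 20

```text
time_s: 22.05
tcp_pos: [0.6065, 0.1732, 0.0351]
eef_rot: [180.0, 0.1, -179.8]
contact_force: [-1.9, 0.3, 6.8]
gripper_width: 0.0279
gripper_force: 20.0
```

Emit:
drive_tool --rows '[{"x": 0.0,"y": 0.0,"z": -0.04,"spin": 0.0,"fingers": -1},{"x": 0.0,"y": 0.0,"z": -0.09,"spin": 0.0,"fingers": -1},{"x": 0.0,"y": 0.0,"z": -0.1,"spin": 0.0,"fingers": -1},{"x": 0.0,"y": 0.0,"z": -0.1,"spin": 0.0,"fingers": -1}]'

```text
time_s: 22.55
tcp_pos: [0.6061, 0.1731, 0.1346]
eef_rot: [179.9, 0.1, -179.9]
contact_force: [-0.2, 0.5, -1.5]
gripper_width: 0.0279
gripper_force: 20.0
```

Run:
```python
from h import *
from plant import sensors
s=sensors.get_state();print(s["tcp_pos"],s["gripper_width"])
a=np.radians(-3.4);R=np.array([[np.cos(a),-np.sin(a)],[np.sin(a),np.cos(a)]])
L=np.array([[0,.036],[0,-.046]])@R.T;M=np.array([[.4444,.3458],[.4395,.2635]]);o=(M-L).mean(0);print(o,o+L)
plan(s,*(o+L)[1],.09,176.6)
```

```text
[0.60610717 0.17305107 0.13464338] 0.027862061771499743
[0.44224653 0.3096412 ] [[0.44438156 0.34557783]
 [0.43951844 0.26372217]]
shift [0.1664 0.0911 0.0446] spin 0.062
```

Emit:
drive_tool --rows '[{"x": 0.035,"y": 0.019,"z": 0.0,"spin": 0.015,"fingers": -1},{"x": 0.07,"y": 0.038,"z": 0.0,"spin": 0.03,"fingers": -1},{"x": 0.105,"y": 0.057,"z": 0.0,"spin": 0.045,"fingers": -1},{"x": 0.14,"y": 0.077,"z": 0.0,"spin": 0.06,"fingers": -1},{"x": 0.168,"y": 0.091,"z": 0.01,"spin": 0.062,"fingers": -1},{"x": 0.168,"y": 0.091,"z": 0.045,"spin": 0.062,"fingers": -1},{"x": 0.168,"y": 0.091,"z": 0.06,"spin": 0.062,"fingers": -1},{"x": 0.168,"y": 0.091,"z": 0.06,"spin": 0.062,"fingers": -1},{"x": 0.168,"y": 0.091,"z": 0.06,"spin": 0.062,"fingers": -1}]'

```text
time_s: 23.68
tcp_pos: [0.4384, 0.2635, 0.0744]
eef_rot: [-180.0, 0.0, 176.6]
contact_force: [-0.3, -0.0, 0.3]
gripper_width: 0.0279
gripper_force: 20.0
```

```bash
python3 look.py w10; python3 -c "
from h import *
s,c=pickle.load(open('pics/w10.pkl','rb'));plan(s,.4375,.2637,.0385,176.6)"
```

```text
23.68 [0.4384 0.2635 0.0744] [-1.8000e+02  2.0000e-02  1.7659e+02] 0.0279
shift [0.0009 0.0002 0.0359] spin -0.0
```

Emit:
drive_tool --rows '[{"x": 0.0,"y": 0.0,"z": 0.018,"spin": 0.0,"fingers": -1},{"x": 0.0,"y": 0.0,"z": 0.03,"spin": 0.0,"fingers": -1},{"x": 0.0,"y": 0.0,"z": 0.036,"spin": 0.0,"fingers": -1},{"x": 0.0,"y": 0.0,"z": 0.036,"spin": 0.0,"fingers": -1},{"x": 0.0,"y": 0.0,"z": 0.036,"spin": 0.0,"fingers": -1}]'

```text
time_s: 24.35
tcp_pos: [0.438, 0.2636, 0.0383]
eef_rot: [180.0, 0.0, 176.6]
contact_force: [0.7, -0.2, -0.8]
gripper_width: 0.0278
gripper_force: 20.0
```

Emit:
drive_tool --rows '[{"x": 0.0,"y": 0.0,"z": 0.0015,"spin": 0.0,"fingers": -1},{"x": 0.0,"y": 0.0,"z": 0.0015,"spin": 0.0,"fingers": -1},{"x": 0.0,"y": 0.0,"z": 0.0015,"spin": 0.0,"fingers": 0.1},{"x": 0.0,"y": 0.0,"z": 0.0015,"spin": 0.0,"fingers": 0.1},{"x": 0.0,"y": 0.0,"z": 0.0015,"spin": 0.0,"fingers": 0.1},{"x": 0.0,"y": 0.0,"z": -0.04,"spin": 0.0,"fingers": 0.1},{"x": 0.0,"y": 0.0,"z": -0.1,"spin": 0.0,"fingers": 0.4},{"x": 0.0,"y": 0.0,"z": -0.16,"spin": 0.0,"fingers": 1.0},{"x": 0.0,"y": 0.0,"z": -0.22,"spin": 0.0,"fingers": 1.0},{"x": 0.0,"y": 0.0,"z": -0.22,"spin": 0.0,"fingers": 1.0}]'

```text
time_s: 25.6
tcp_pos: [0.4396, 0.265, 0.2633]
eef_rot: [179.6, 0.4, 176.6]
contact_force: [-1.3, 0.4, -0.4]
gripper_width: 0.0827
gripper_force: 0.0
```

```bash
python3 look.py w11; python3 -c "
from h import *
s,c=pickle.load(open('pics/w11.pkl','rb'));plan(s,.4204,.0478,.26,176.6)
cv2.imwrite('pics/w11c.png',c['pixels'][0:250,130:480,::-1])"
```

```text
25.6 [0.4396 0.265  0.2633] [179.6    0.35 176.64] 0.0827
shift [ 0.0064 -0.218   0.0017] spin 0.001
```

View pics/w11c.png

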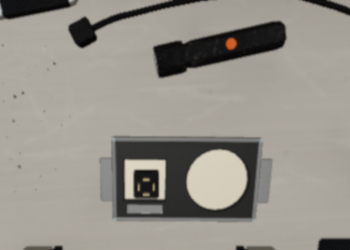

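The relay is seated in the square cut-out (146,183). Last is the tall can.

Emit:
drive_tool --rows '[{"x": 0.001,"y": -0.045,"z": 0.0,"spin": 0.0,"fingers": 1.0},{"x": 0.002,"y": -0.09,"z": 0.0,"spin": 0.0,"fingers": 1.0},{"x": 0.004,"y": -0.135,"z": 0.0,"spin": 0.0,"fingers": 1.0},{"x": 0.006,"y": -0.18,"z": 0.0,"spin": 0.0,"fingers": 1.0},{"x": 0.006,"y": -0.217,"z": 0.0,"spin": 0.0,"fingers": 1.0},{"x": 0.006,"y": -0.217,"z": 0.0,"spin": 0.0,"fingers": 1.0},{"x": 0.006,"y": -0.217,"z": 0.0,"spin": 0.0,"fingers": 1.0}]'

```text
time_s: 26.52
tcp_pos: [0.4187, 0.0471, 0.2572]
eef_rot: [-180.0, -0.1, 176.6]
contact_force: [0.8, 0.5, 0.4]
gripper_width: 0.0874
gripper_force: 0.0
```

```bash
python3 look.py w12
python3 - <<'E'
from h import *
s,c=pickle.load(open("pics/w12.pkl","rb"));hsv=cv2.cvtColor(c["pixels"],cv2.COLOR_RGB2HSV)
print(px(c,[.4204,.0478,.169],s))
m=((hsv[...,1]>140)&((hsv[...,0]<8)|(hsv[...,0]>172))).astype(np.uint8)
for k in cv2.findContours(m,0,2)[0]:
    if cv2.contourArea(k)>150: print(cv2.boundingRect(k),pt(c,[cv2.minEnclosingCircle(k)[0]],.169,s))
plan(s,.4204,.0478,.135,176.6)
E
```

```text
26.52 [0.4187 0.0471 0.2572] [-1.7996e+02 -7.0000e-02  1.7656e+02] 0.0874
[[279.70388889 225.76366858]]
(260, 201, 43, 46) [[0.41865776 0.04911844 0.169     ]]
(35, 194, 97, 70) [[ 0.41835432 -0.08644042  0.169     ]]
shift [-0.0018  0.0009  0.1222] spin -0.001
```

Emit:
drive_tool --rows '[{"x": 0.0,"y": 0.001,"z": 0.04,"spin": 0.0,"fingers": 1.0},{"x": 0.0,"y": 0.001,"z": 0.08,"spin": 0.0,"fingers": 1.0},{"x": 0.0,"y": 0.001,"z": 0.11,"spin": 0.0,"fingers": 1.0},{"x": 0.0,"y": 0.001,"z": 0.12,"spin": 0.0,"fingers": 1.0},{"x": 0.0,"y": 0.001,"z": 0.12,"spin": 0.0,"fingers": -1},{"x": 0.0,"y": 0.001,"z": 0.12,"spin": 0.0,"fingers": -1},{"x": 0.0,"y": 0.001,"z": 0.12,"spin": 0.0,"fingers": -1},{"x": 0.0,"y": 0.001,"z": 0.12,"spin": 0.0,"fingers": -1},{"x": 0.0,"y": 0.001,"z": 0.12,"spin": 0.0,"fingers": -1},{"x": 0.0,"y": 0.001,"z": 0.12,"spin": 0.0,"fingers": -1}]' --newtons 35

```text
time_s: 27.82
tcp_pos: [0.4195, 0.0484, 0.1386]
eef_rot: [180.0, 0.1, 176.6]
contact_force: [-0.8, 1.4, 6.9]
gripper_width: 0.0526
gripper_force: 35.0
```

Emit:
drive_tool --rows '[{"x": 0.0,"y": 0.0,"z": -0.02,"spin": 0.0,"fingers": -1},{"x": 0.0,"y": 0.0,"z": -0.05,"spin": 0.0,"fingers": -1},{"x": 0.0,"y": 0.0,"z": -0.07,"spin": 0.0,"fingers": -1},{"x": 0.0,"y": 0.0,"z": -0.07,"spin": 0.0,"fingers": -1}]'

```text
time_s: 28.32
tcp_pos: [0.4192, 0.0483, 0.2086]
eef_rot: [179.9, 0.1, 176.6]
contact_force: [-0.1, 0.5, -4.8]
gripper_width: 0.0523
gripper_force: 35.0
```

Run:
```python
from h import *
from plant import sensors
s=sensors.get_state();print(s["tcp_pos"],s["gripper_width"],s["contact_force"]);plan(s,.4444,.3456,.19,176.6)
```

```text
[0.41919964 0.04831924 0.20856712] 0.05229645223320869 [-0.05131166  0.52719936 -4.79077199]
shift [-0.0075  0.2982  0.0189] spin -0.0
```

Emit:
drive_tool --rows '[{"x": 0.0,"y": 0.02,"z": 0.0,"spin": 0.0,"fingers": -1},{"x": -0.001,"y": 0.06,"z": 0.0,"spin": 0.0,"fingers": -1},{"x": -0.002,"y": 0.105,"z": 0.0,"spin": 0.0,"fingers": -1},{"x": -0.004,"y": 0.15,"z": 0.0,"spin": 0.0,"fingers": -1},{"x": -0.005,"y": 0.195,"z": 0.0,"spin": 0.0,"fingers": -1},{"x": -0.006,"y": 0.24,"z": 0.0,"spin": 0.0,"fingers": -1},{"x": -0.007,"y": 0.28,"z": 0.0,"spin": 0.0,"fingers": -1},{"x": -0.0075,"y": 0.298,"z": 0.0,"spin": 0.0,"fingers": -1},{"x": -0.0075,"y": 0.298,"z": 0.0,"spin": 0.0,"fingers": -1},{"x": -0.0075,"y": 0.298,"z": 0.0,"spin": 0.0,"fingers": -1}]'

```text
time_s: 29.58
tcp_pos: [0.4436, 0.344, 0.2071]
eef_rot: [-179.9, -0.1, 176.6]
contact_force: [-0.5, -1.1, -3.9]
gripper_width: 0.0524
gripper_force: 35.0
```

Emit:
drive_tool --rows '[{"x": 0.0,"y": 0.0,"z": 0.03,"spin": 0.0,"fingers": -1},{"x": 0.0,"y": 0.0,"z": 0.045,"spin": 0.0,"fingers": -1},{"x": 0.0,"y": 0.0,"z": 0.045,"spin": 0.0,"fingers": -1},{"x": 0.0,"y": 0.0,"z": 0.045,"spin": 0.0,"fingers": -1}]'

```text
time_s: 30.08
tcp_pos: [0.4446, 0.3453, 0.164]
eef_rot: [180.0, 0.0, 176.6]
contact_force: [0.3, -0.2, -3.5]
gripper_width: 0.0526
gripper_force: 35.0
```

Run:
```python
from h import *
from plant import sensors
s=sensors.get_state();print(s["tcp_pos"],s["gripper_width"],s["contact_force"]);plan(s,.4444,.3456,.1425,176.6)
```

```text
[0.44460723 0.345317   0.16395334] 0.052638552439454554 [ 0.34941161 -0.18370689 -3.50441032]
shift [0.0002 0.0003 0.0215] spin 0.0
```

Emit:
drive_tool --rows '[{"x": 0.0,"y": 0.0,"z": 0.01,"spin": 0.0,"fingers": -1},{"x": 0.0,"y": 0.0,"z": 0.018,"spin": 0.0,"fingers": -1},{"x": 0.0,"y": 0.0,"z": 0.022,"spin": 0.0,"fingers": -1},{"x": 0.0,"y": 0.0,"z": 0.022,"spin": 0.0,"fingers": -1},{"x": 0.0,"y": 0.0,"z": 0.022,"spin": 0.0,"fingers": -1}]'

```text
time_s: 30.7
tcp_pos: [0.4445, 0.3452, 0.1427]
eef_rot: [180.0, 0.1, 176.7]
contact_force: [-3.9, -2.8, 11.6]
gripper_width: 0.0526
gripper_force: 35.0
```

Floor contact (+11.6 N). I'll release, rise and draw back.

Emit:
drive_tool --rows '[{"x": 0.0,"y": 0.0,"z": -0.001,"spin": 0.0,"fingers": 0.6},{"x": 0.0,"y": 0.0,"z": -0.001,"spin": 0.0,"fingers": 0.6},{"x": 0.0,"y": 0.0,"z": -0.001,"spin": 0.0,"fingers": 0.6},{"x": 0.0,"y": 0.0,"z": -0.001,"spin": 0.0,"fingers": 0.6},{"x": 0.0,"y": 0.0,"z": -0.05,"spin": 0.0,"fingers": 0.6},{"x": 0.0,"y": 0.0,"z": -0.1,"spin": 0.0,"fingers": 0.6},{"x": 0.0,"y": -0.05,"z": -0.13,"spin": 0.0,"fingers": 0.6},{"x": 0.0,"y": -0.11,"z": -0.13,"spin": 0.0,"fingers": 0.6},{"x": 0.0,"y": -0.17,"z": -0.13,"spin": 0.0,"fingers": 0.6},{"x": 0.0,"y": -0.22,"z": -0.13,"spin": 0.0,"fingers": 0.6}]'

```text
time_s: 31.95
tcp_pos: [0.4306, 0.1237, 0.2713]
eef_rot: [180.0, 0.0, 176.6]
contact_force: [0.3, -0.0, 1.0]
gripper_width: 0.0703
gripper_force: 0.0
```

Run:
```python
from h import *
from plant import sensors,cams
c=cams.capture("scene");d=cams.capture("top");hsv=cv2.cvtColor(d["pixels"],cv2.COLOR_RGB2HSV)
cv2.imwrite("pics/fin.png",np.hstack([c["pixels"][60:420,150:430],d["pixels"][100:290,120:460].copy() if 0 else cv2.resize(d["pixels"][110:290,140:450],(500,360))])[...,::-1])
```

```text
(no output)
```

View pics/fin.png

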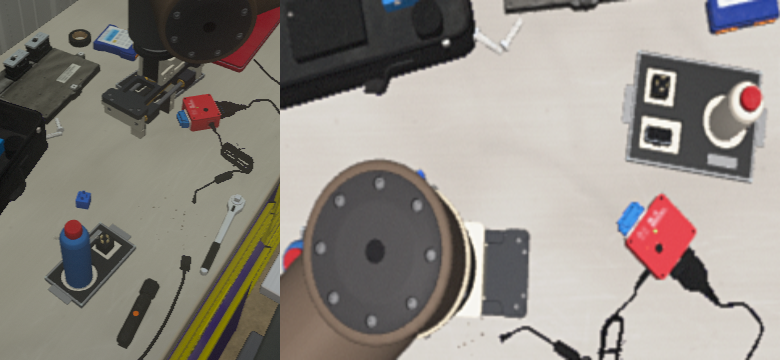

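The pictures show both trays filled. In the wide tray, the short can stands at (735,115), the relay is at (660,87) and the plug at (659,134). In the small tray, the tall can (75,255) and relay (105,240) are upright in their cut-outs, and the blue decoy hasn't moved.

```bash
python3 -c "
from plant import r
print(r.close_job())"
```

```text
the job is handed in; nothing more can be done
None
```

I made up both kits and handed the job in at about 32 s of the 136 s allowed; in the final pictures all five parts stand upright in their own cut-outs and the blue look-alike is untouched.

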